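Feed the bolt tray past the sprung gate

TASK

Lock the tray of handle bolts into the bay at the end of the chute. With one fingertip press down the long bar beside the chute so that the gate stays swung up clear of the tray, and meanwhile push the tray by its upright push plate along the chute, under the gate, fully home against the end stop; then let go so that the gate swings shut behind it and leave it clear. Do not let the gate strike or rub on the tray, only push the tray (never pick it up), and leave everything else on the shelf where it is.

Things in the scene. Friction and masses are not known exactly. Their poses are not given: they have to be found in the camera images.
- chute: straight aluminium chute screwed to the shelf. Origin: on the shelf, on the chute's centre line, in the gate's plane. x axis: along the chute, the way the tray must go; z up. It runs from x = -318 to 123 mm; inner face of the end stop at x = 115. Floor top 10 mm above the shelf; channel 66 mm wide between walls 4 mm thick, 30 mm above the shelf
- gate (a joint): angle (rad) of the sprung steel gate, a rocker on an 8 mm shaft along the chute outside its +y wall (axis at chute y = 44, z = 55 mm). 0 = shut (spring), 0.9 = limit. Pressing the press bar down swings the gate's tooth up in the plane across the chute; from 0.42 on it clears the tray, 0.6 to 0.7 is good to hold. The tray cannot push it open; let go, it swings shut
- gate_tooth (a point): centre of the gate's tooth, a plate 8 mm thick along the chute, 30 mm wide and 38 mm high that hangs in the channel when shut, its lower edge then 22 mm above the shelf: over the tray's tongue but in the way of the tray's box. It swings up with the gate, at most 120 mm above the shelf
- press_bar (a point): mid length, on the axis, of the gate's press bar: a round bar 14 mm thick, parallel to the chute, from chute x = -300 to -2 mm, 32 mm from the shaft. Gate shut: at chute y = 73, z = 69 mm; gate at 0.65: y = 75, z = 49 mm. Press it anywhere along its length with 3 to 6 N; a fingertip can slide along it and the gate stays open. The point moves with the bar
- tray: loose steel slide tray, about 0.4 kg, in the chute before the gate: an open box 90 mm long, 60 wide, 30 high with two bolts clipped in; behind it a flat tongue 6 mm thick, 92 mm long, ending in an upright push plate. Origin: underside centre of the box; x axis forward. Fully home the origin is at chute x = 70 mm, the box wholly past the gate, the tongue under it
- push_plate (a point): on the rear face of the tray's push plate, mid width, 145 mm behind the tray's origin and 60 mm above the shelf. The plate is 60 mm wide, 8 mm thick, its top 85 mm above the shelf, so that a fingertip as low as the pressed bar can push it. Fully home the rear face is at chute x = -75 mm
- canister: bystander: screw-top tin canister with a dented lid, 80 mm diameter, 86 mm high; origin at its underside centre
- bumper_ring: bystander: black rubber bumper ring lying flat, 72 mm outside diameter, 14 mm high; origin at its underside centre
- thermometer: bystander: glass thermometer in a flat steel case lying down, 162 mm long along its x axis, 26 mm wide, 18 mm high; origin at its underside centre
- spanner: bystander: bronze spanner lying flat, 160 mm long along its x axis
- wax_jar: bystander: small jar, 56 mm diameter, 60 mm high; origin at its underside centre
- brush: bystander: wooden brush lying down, 160 mm long along its x axis
Mind the look-alikes: they are no part of the job. Leave any green look-alike of the tray alone.

How it is judged:
By the outcome, as a careful person would: the job done as asked, in the order asked, and still so for the second after the job is handed in, with the robot touching nothing.
It also fails if it takes over 45 s, if anything falls off the work surface, if the arm or the gripper's body presses on something with over 40 N, if the wrist force passes 120 N, or if a joint passes its speed limit or range.

ROBOT

A 6-joint arm with a two-finger parallel gripper is mounted at the origin on the work surface. World frame = base frame: x ahead of the robot, y to its left, z up, the work surface at z = 0. Lengths are in m, angles in degrees, forces in N, time in s.
With the tool pointing down it reaches from about 0.25 to 0.725 m from the base axis. Payload 9.7 kg.
Tool frame: the origin (TCP) lies on the centre line of the jaws, within the pads' length; the fingertips stand 22 mm ahead of it and the grasp point (between the pads) lies 3 mm ahead of it; z points along the fingers, y is the direction in which the jaws open and shut (so a half turn about z gives the same grasp; the last joint's range is limited). The gripper opens to 85 mm and grips with 20 to 120 N. Pads are 22 mm wide; open, the fingers measure 114 mm over their backs; the gripper's body (76 mm by 85 mm) begins 54 mm behind the grasp point. The pads swing forward as they close: fully open they stand 13 mm farther back than shut.
Start: joints at [75.344, 4.979, 10.078, 95.1, 0, 90], TCP at [0.139, 0.532, 0.253] pointing down, gripper open.
Joint ranges: [-179.16, 179.16], [-48.56, 103.87], [-65.8, 70.77], [-126.05, 130.52], [-82.76, 87.17], [-180, 180]. Speed limits (degrees/s): [127.2, 127.2, 147.25, 180, 180, 180].

INTERFACE

Orientations are given as [roll, pitch, yaw] about the fixed x, y, z axes, in that order (R = Rz(yaw) Ry(pitch) Rx(roll)).
In Python, from workcell import get_obs, camera, camera_params, job_done gives the robot as it stands.
- The arm moves only by the tool servo_tool, never from a script. Its argument "steps" is a list of rows, each an object of numbers: "x", "y", "z": the shift along the world's x, y, z in mm; "yaw": the turn about the world's z in degrees. A call has 1 to 12 rows; each row is the pose to reach, as a shift and turn from the pose measured when the call began; what a row does not reach only later rows make up. A row lasts 1/8 s, in which the tool goes at most 62.5 mm and 10.7 degrees, less where a joint would pass 70% of its speed; a pose out of reach is approached as far as the arm can. A call with a gripper value outside its range is refused whole. "grip" is the finger opening in mm, from 0 to 85.4, set as the call begins (left out, the last holds). The fingers move at their own pace and stop on an object; "grip_force" is the grip in N (left out, the last holds). Time passes only in rows, so rows that repeat a pose let the fingers close. It gives the time, the measured TCP pose, the force and the opening at its end, in the units of the state.
- get_obs(): the state, without advancing time (a new reading comes with each control period).
- camera(name): name is "scene" or "top"; returns (picture, depth): 420x560x3 uint8, red, green, blue; 420x560 float32, m along the optical axis (not along the pixel's ray), 0 where there is no reading.
- camera_params(name): a dict with "intrinsics" (3x3 intrinsics, pixels), "D" ([k1, k2, p1, p2, k3] as OpenCV has them; the pictures are not rectified), "rvec" (rotation vector, rad) and "tvec" (3), from world to camera coordinates, as OpenCV has them. Camera axes: x right, y down, z forward; pixel columns grow to the right and rows downward; lengths in m; the calibration is good to about 2 mm. A picture is of the moment at which its call begins. camera_params takes no time and is no camera call.
- job_done(): hands the job in, once; it reports no verdict.
The state is a dict: "time": time; "q": joint angles; "qd": joint speeds; "joint_efforts": joint torques, N m; "ee_pos": TCP position; "tcp_rot": TCP orientation; "wrist_force": force on the tool from outside, world axes, zero at the start; "torque": the same for the moment, N m; "opening": finger opening in m.
Only numpy, scipy, OpenCV 4.12 (cv2) and the standard library are available. Lean on these libraries where they do the work, as an engineer would, in place of code of your own. Each camera call takes 0.05 s, during which the arm holds its last target.

## Working session

There is one attempt and no reset: what is moved stays moved. The work goes in short steps, Python scripts to look and compute and a tool call to move; the robot and the scene stay as the last step left them, time stands still between calls to the robot, and variables do not carry over. Pictures are saved under pics/ and viewed, and the job is handed in when it is done.

Besides the shell and the picture viewer there is one more tool, called after "Emit:" by a JSON object that holds its "method" and its "body", one argument or row to a line. servo_tool: Moves the arm, as the interface text tells. Its arguments: {"type":"object","properties":{"steps":{"type":"array"},"grip":{"type":"number"},"grip_force":{"type":"number"}},"required":["steps"]}

```bash
mkdir -p pics; cat > h.py <<'E'
import numpy as np,cv2,json
from workcell import get_obs,camera,camera_params,job_done
def grab(n,tag):
    p,d=camera(n); np.savez(f'{tag}_{n}.npz',p=p,d=d)
    cv2.imwrite(f'pics/{tag}_{n}.png',p[:,:,::-1]); return p,d
def cp(n):
    c=camera_params(n);K=np.array(c['intrinsics'],float);D=np.array(c['D'],float)
    R,_=cv2.Rodrigues(np.array(c['rvec'],float));t=np.array(c['tvec'],float).ravel();return K,D,R,t
def ray(n,uv):
    K,D,R,t=cp(n);uv=np.array(uv,float).reshape(-1,1,2)
    x=cv2.undistortPoints(uv,K,D).reshape(-1,2);d=np.c_[x,np.ones(len(x))]
    return -R.T@t,d@R
def onz(n,uv,z):
    c,d=ray(n,uv);return c+d*((z-c[2])/d[:,2])[:,None]
def depthpts(n,uv,dep):
    c,d=ray(n,uv);z=np.array([dep[int(v),int(u)] for u,v in np.reshape(uv,(-1,2))]);return c+d*z[:,None]
def proj(n,P):
    K,D,R,t=cp(n);return cv2.projectPoints(np.array(P,float).reshape(-1,1,3),cv2.Rodrigues(R)[0],t,K,D)[0].reshape(-1,2)
E
python3 - <<'E'
from h import *
for n in('scene','top'):
    p,d=grab(n,'a'); K,D,R,t=cp(n); print(n,-R.T@t,R[2],K[0,0])
print(get_obs())
E
```

```text
scene [ 1.00278355 -0.59709438  0.79978561] [-0.47028808  0.59986988 -0.6472907 ] 461.7125401923131
top [0.24968364 0.09922266 1.23227823] [ 0.1910564  -0.00273687 -0.98157525] 468.68263731413145
{'time': 0.1, 'q': array([ 7.53441345e+01,  5.00615480e+00,  1.00396506e+01,  9.50991502e+01,
       -1.31770582e-03,  9.00004786e+01]), 'qd': array([ 0.01824613, -0.16484849,  0.14249841,  0.00839732,  0.03595666,
       -0.16139188]), 'joint_efforts': array([ 9.57140219e-04, -5.21561337e+01,  4.65652978e+01,  1.60027191e-02,
        5.43481463e-05,  4.01594619e-06]), 'ee_pos': array([0.13911843, 0.5319331 , 0.25267704]), 'tcp_rot': array([-1.79934346e+02,  1.31825341e-03,  1.65343657e+02]), 'wrist_force': array([-0.13893097,  0.62686081, -0.06509389]), 'torque': array([0.00339372, 0.01865984, 0.00850317]), 'opening': 0.08553813303633401}
```

View pics/a_scene.png

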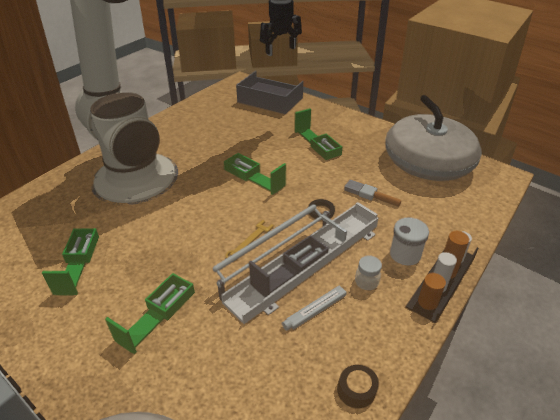

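View pics/a_top.png

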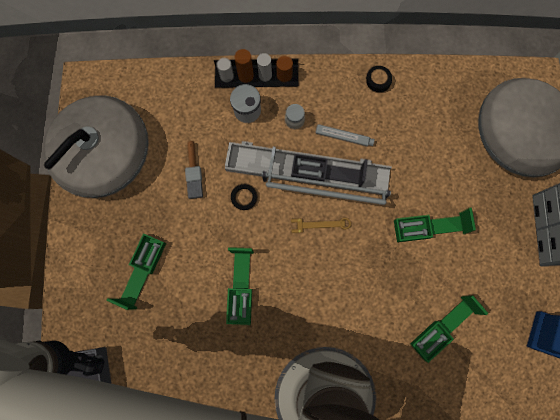

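```bash
python3 - <<'E'
from h import *
p=np.load('a_top.npz')['p'];c=p[125:225,210:410];cv2.imwrite('pics/c_top.png',cv2.resize(c,None,fx=4,fy=4,interpolation=cv2.INTER_CUBIC)[:,:,::-1])
p=np.load('a_scene.npz')['p'];c=p[190:330,205:395];cv2.imwrite('pics/c_scene.png',cv2.resize(c,None,fx=4,fy=4,interpolation=cv2.INTER_CUBIC)[:,:,::-1])
E
```

```text
(no output)
```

View pics/c_top.png

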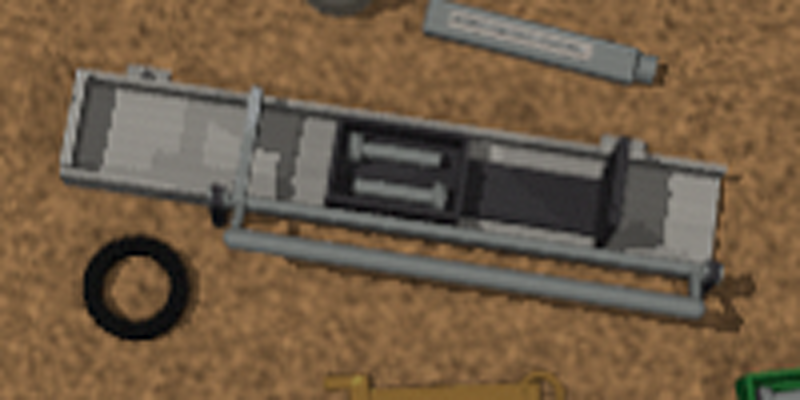

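View pics/c_scene.png

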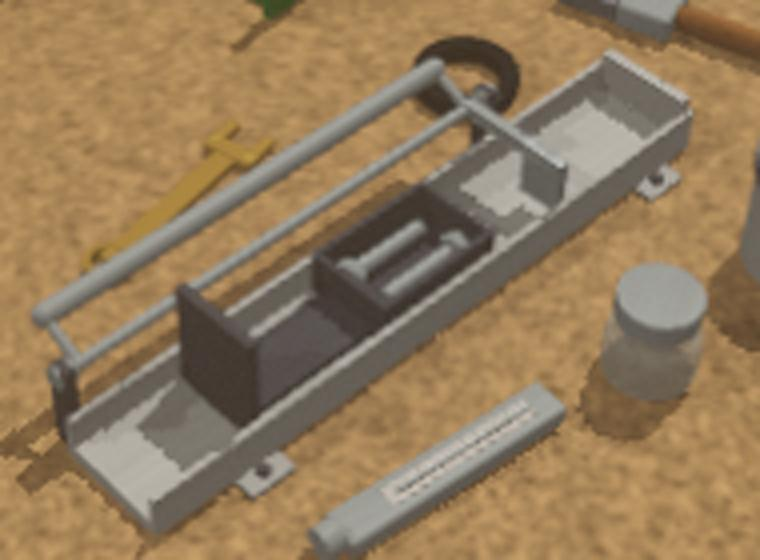

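```bash
python3 - <<'E'
from h import *
def cloud(n):
    z=np.load(f'a_{n}.npz');d=z['d'];v,u=np.mgrid[0:420,0:560];uv=np.c_[u.ravel(),v.ravel()].astype(float)
    c,r=ray(n,uv);return (c+r*d.ravel()[:,None]).reshape(420,560,3),d
W,d=cloud('top')
print('table z',np.median(W[230:260,300:380,2]), 'bar px', W[185:195,310,2].round(4), W[140:150,270,2].round(4))
H=W[125:225,210:410,2]
im=cv2.applyColorMap(np.clip(H*1000*2.2,0,255).astype(np.uint8),cv2.COLORMAP_JET)
cv2.imwrite('pics/h_top.png',cv2.resize(im,None,fx=4,fy=4,interpolation=cv2.INTER_NEAREST))
for n in('top','scene'):
    W,d=cloud(n)
    P=W.reshape(-1,3);m=(P[:,0]>.3)&(P[:,0]<.75)&(P[:,1]>-.25)&(P[:,1]<.3)
    print(n,m.sum(), np.histogram(P[m,2],bins=np.arange(-.006,.1,.004)))
    np.save(f'W_{n}.npy',W)
E
```

```text
table z -0.0005092886334875368 bar px [-0.0023 -0.004   0.0004  0.0761  0.0703  0.0683  0.0747  0.0746 -0.0032
  0.0031] [-0.0023  0.0028 -0.002  -0.0006 -0.002  -0.0008 -0.0025  0.0004  0.0321
  0.0274]
top 33236 (array([ 6846, 14150,  4113,  1703,  1694,   911,   302,   236,   417,
         283,   150,   181,    52,    39,    64,   299,   372,    87,
         107,   317,   337,    89,   105,    45,     1,     0]), array([-0.006, -0.002,  0.002,  0.006,  0.01 ,  0.014,  0.018,  0.022,
        0.026,  0.03 ,  0.034,  0.038,  0.042,  0.046,  0.05 ,  0.054,
        0.058,  0.062,  0.066,  0.07 ,  0.074,  0.078,  0.082,  0.086,
        0.09 ,  0.094,  0.098]))
scene 30892 (array([14673,  5298,  1178,  1782,  1458,   676,   523,   752,   718,
         251,   332,   101,    87,   109,   274,   526,   183,   156,
         273,   433,    60,   126,    53,     0,     0,     0]), array([-0.006, -0.002,  0.002,  0.006,  0.01 ,  0.014,  0.018,  0.022,
        0.026,  0.03 ,  0.034,  0.038,  0.042,  0.046,  0.05 ,  0.054,
        0.058,  0.062,  0.066,  0.07 ,  0.074,  0.078,  0.082,  0.086,
        0.09 ,  0.094,  0.098]))
```

View pics/h_top.png

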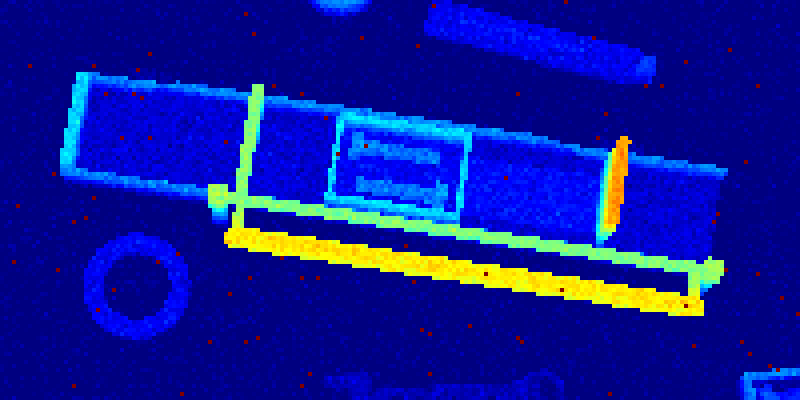

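```bash
python3 - <<'E'
from h import *
for n in('top','scene'):
    P=np.load(f'W_{n}.npy').reshape(-1,3)
    bar0=None
    m=(P[:,0]>.3)&(P[:,0]<.56)&(P[:,1]>-.25)&(P[:,1]<.25)
    # rough frame from bar ends (top)
    if n=='top':
        W=np.load('W_top.npy');a=W[125+60,210+60];b=W[125+76,210+172]
        ex=(a-b)[:2];ex/=np.linalg.norm(ex);c0=(a+b)[:2]/2; print(a,b,W[125+52,210+152])
    for it in range(2):
        ey=np.array([-ex[1],ex[0]])
        q=np.c_[(P[:,:2]-c0)@ex,(P[:,:2]-c0)@ey]
        s=(np.abs(q[:,1])<.014)&(np.abs(q[:,0])<.13)&(P[:,2]>.064)&(P[:,2]<.08)
        B=P[s];k=cv2.fitLine(B[:,:2].astype(np.float32),cv2.DIST_HUBER,0,.01,.01).ravel()
        e=k[:2]*np.sign(k[:2]@ex);
    ey=np.array([-e[1],e[0]])
    off=(B[:,:2]-c0)@ey
    print(n,s.sum(),'dir',e,np.degrees(np.arctan2(e[1],e[0])),'pt',k[2:], 'z',np.percentile(B[:,2],[5,50,90]),'off pct',np.percentile(off,[2,50,98]))
    # bar extents along
    q=np.c_[(P[:,:2]-k[2:])@e,(P[:,:2]-k[2:])@ey]
    s=(np.abs(q[:,1])<.009)&(np.abs(q[:,0])<.2)&(P[:,2]>.064)&(P[:,2]<.08)
    print(' bar along',np.percentile(q[s,0],[.3,50,99.7]), 'center of ends world',k[2:]+e*np.mean(np.percentile(q[s,0],[.3,99.7])))
    for nm,zl,zh,yl,yh in(('shaft',.05,.063,-.045,-.018),('plate',.078,.09,-.13,-.03),('walltop-',.025,.034,-.116,-.102)):
        s=(q[:,1]>yl)&(q[:,1]<yh)&(np.abs(q[:,0])<.3)&(P[:,2]>zl)&(P[:,2]<zh)
        print(' ',nm,s.sum(),'along',np.percentile(q[s,0],[1,10,50,90,99]).round(4),'lat',np.percentile(q[s,1],[1,10,50,90,99]).round(4))
E
```

```text
[0.53812737 0.13140655 0.07111416] [ 0.49065204 -0.15135973  0.0792277 ] [ 0.55304106 -0.1028793   0.08240775]
top 558 dir [0.1676823 0.9858411] 80.34690948035328 pt [ 0.5158247  -0.01069782] z [0.06858467 0.07389754 0.07686673] off pct [-0.00925033 -0.00123264  0.00442287]
 bar along [-0.15150873  0.00133535  0.15335051] center of ends world [ 0.51597909 -0.00978997]
  shaft 439 along [-0.1619 -0.1412  0.0005  0.148   0.167 ] lat [-0.0437 -0.0332 -0.0291 -0.0259 -0.0211]
  plate 74 along [-0.0921 -0.0906 -0.0871 -0.0842 -0.0835] lat [-0.1013 -0.0949 -0.0713 -0.0494 -0.0441]
  walltop- 247 along [-0.1613 -0.1208  0.0597  0.2291  0.265 ] lat [-0.1122 -0.1104 -0.1078 -0.1051 -0.1038]
scene 576 dir [0.16208313 0.98677713] 80.67217068827064 pt [ 0.5164596  -0.03224589] z [0.06518491 0.07068464 0.07336099] off pct [-0.00988504 -0.00553251  0.00331181]
 bar along [-0.13506418 -0.00181114  0.16955474] center of ends world [ 0.51925475 -0.01522865]
  shaft 497 along [-0.1453 -0.1317  0.0114  0.1679  0.1871] lat [-0.0434 -0.0305 -0.0268 -0.0227 -0.0193]
  plate 91 along [-0.074  -0.0732 -0.0709 -0.0673 -0.0658] lat [-0.0974 -0.0916 -0.0696 -0.0462 -0.0403]
  walltop- 267 along [-0.1434 -0.1171  0.0317  0.2386  0.2898] lat [-0.109  -0.107  -0.1047 -0.103  -0.1021]
```

Emit:
{"method": "servo_tool", "body": {
  "steps": [
    {"x": 28, "y": -47, "z": 0, "yaw": -8},
    {"x": 56, "y": -95, "z": 0, "yaw": -16},
    {"x": 84, "y": -142, "z": 0, "yaw": -24},
    {"x": 112, "y": -190, "z": 0, "yaw": -32},
    {"x": 140, "y": -237, "z": 0, "yaw": -40},
    {"x": 168, "y": -284, "z": 0, "yaw": -48},
    {"x": 196, "y": -332, "z": 0, "yaw": -56},
    {"x": 224, "y": -379, "z": 0, "yaw": -64},
    {"x": 252, "y": -426, "z": 0, "yaw": -70},
    {"x": 280, "y": -474, "z": 0, "yaw": -76},
    {"x": 308, "y": -521, "z": 0, "yaw": -82},
    {"x": 336, "y": -568, "z": 0, "yaw": -85}
  ],
  "grip": 62,
  "grip_force": 30
}}

```text
time: 1.6
ee_pos: [0.4757, -0.0379, 0.2525]
tcp_rot: [-179.9, -0.0, 80.2]
wrist_force: [0.3, 1.5, -0.1]
opening: 0.062
```

```bash
python3 - <<'E'
from h import *
o=get_obs();print(o['time'],o['ee_pos'],o['tcp_rot'],o['opening'],o['wrist_force'])
# refine direction w/ wall and floor edges
P=np.load('W_top.npy').reshape(-1,3)
e=np.array([.1668,.986]);e/=np.linalg.norm(e);ey=np.array([-e[1],e[0]]);b=np.array([.516,-.0098])
q=np.c_[(P[:,:2]-b)@e,(P[:,:2]-b)@ey]
for yl,yh,zl,zh in((-.113,-.103,.025,.035),(-.036,-.022,.054,.063),(-.008,.008,.066,.08)):
    s=(q[:,1]>yl)&(q[:,1]<yh)&(abs(q[:,0]+.0)<(.14))&(P[:,2]>zl)&(P[:,2]<zh)
    k=cv2.fitLine(P[s,:2].astype(np.float32),cv2.DIST_HUBER,0,.01,.01).ravel();print(np.degrees(np.arctan(k[1]/k[0])),s.sum(),np.median(q[s,1]))
E
```

```text
1.6 [ 0.47566536 -0.03792784  0.25246977] [-1.79928742e+02 -6.70666551e-03  8.01806063e+01] 0.06202703043274834 [ 0.25212684  1.50743049 -0.14144373]
79.75367 163 -0.10818831893994989
80.315 306 -0.029260126111687046
80.34684 592 0.00037482541083763276
```

Emit:
{"method": "servo_tool", "body": {
  "steps": [
    {"x": 28, "y": -46, "z": -20, "yaw": 0},
    {"x": 56, "y": -93, "z": -60, "yaw": 0},
    {"x": 56, "y": -93, "z": -110, "yaw": 0},
    {"x": 56, "y": -93, "z": -110, "yaw": 0},
    {"x": 56, "y": -93, "z": -110, "yaw": 0}
  ]
}}

```text
time: 2.22
ee_pos: [0.532, -0.1306, 0.1445]
tcp_rot: [180.0, -0.0, 80.2]
wrist_force: [-0.6, 0.3, 0.9]
opening: 0.0616
```

```bash
python3 - <<'E'
from h import *
for n in('scene','top'): grab(n,'b')
o=get_obs();print(o['time'],o['ee_pos'],o['tcp_rot'],o['wrist_force'])
p=np.load('b_top.npz')['p'];a=cv2.resize(p[110:235,300:460],None,fx=5,fy=4.8)[:,:,::-1];cv2.imwrite('pics/cb_top.png',a)
p=np.load('b_scene.npz')['p'];a=cv2.resize(p[150:330,180:400],None,fx=3.3,fy=3.3)[:,:,::-1];cv2.imwrite('pics/cb_scene.png',a)
E
```

```text
2.325 [ 0.53264319 -0.13056588  0.14538254] [1.79849851e+02 5.97318596e-03 8.02329114e+01] [ 0.21105091  0.55566079 -0.126793  ]
```

View pics/cb_top.png

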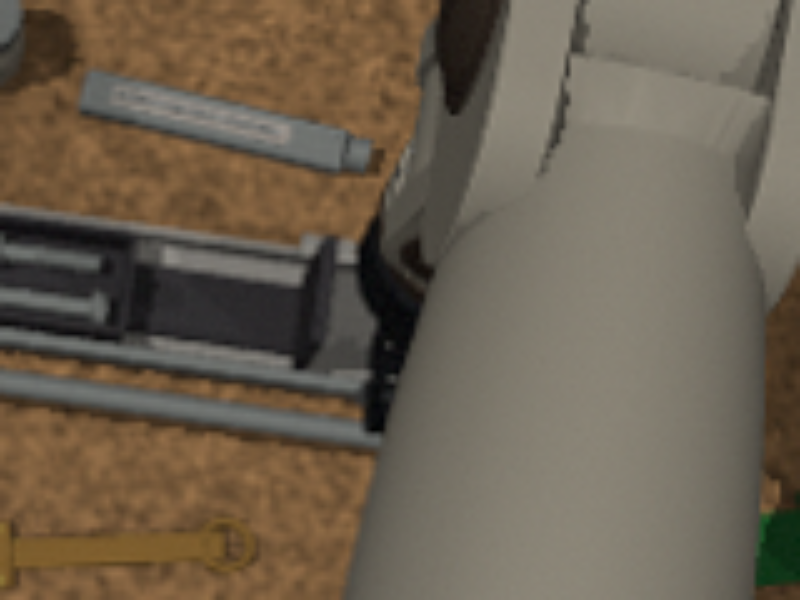

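View pics/cb_scene.png

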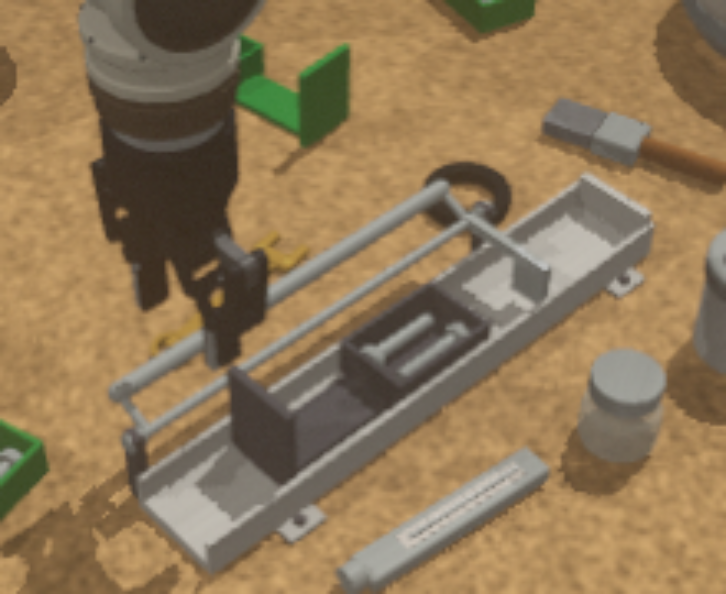

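```bash
python3 - <<'E'
from h import *
e=np.array([.1697,.9855]);ey=np.array([-e[1],e[0]]);c=np.array([.5325,-.1306])
for z in(.1235,.118):
  for s in(38,31,45,-31,-38,-45):
    P=np.r_[c+ey*s/1000,z]; print(z,s,P.round(3),((proj('scene',[P])[0]-[180,150])*3.3).round(0))
W=np.load('b_scene.npz');d=W['d']
for uv in((247,255),(247,250),(247,259),(225,238),(225,241),(250,245),(258,240)):
    print(uv,depthpts('scene',[uv],d).round(4))
b=np.array([.516,-.0098])
print('tool chute', (c-b)@e*1e3-151,(c-b)@ey*1e3+73)
E
```

```text
0.1235 38 [ 0.495 -0.124  0.124] [151. 301.]
0.1235 31 [ 0.502 -0.125  0.124] [157. 307.]
0.1235 45 [ 0.488 -0.123  0.124] [144. 296.]
0.1235 -31 [ 0.563 -0.136  0.124] [220. 360.]
0.1235 -38 [ 0.57  -0.137  0.124] [228. 366.]
0.1235 -45 [ 0.577 -0.138  0.124] [235. 373.]
0.118 38 [ 0.495 -0.124  0.118] [151. 307.]
0.118 31 [ 0.502 -0.125  0.118] [158. 313.]
0.118 45 [ 0.488 -0.123  0.118] [144. 302.]
0.118 -31 [ 0.563 -0.136  0.118] [221. 366.]
0.118 -38 [ 0.57  -0.137  0.118] [228. 372.]
0.118 -45 [ 0.577 -0.138  0.118] [236. 379.]
(247, 255) [[ 0.5743 -0.1461  0.151 ]]
(247, 250) [[ 0.5758 -0.1466  0.1663]]
(247, 259) [[ 0.5734 -0.1459  0.139 ]]
(225, 238) [[ 0.5014 -0.1307  0.1419]]
(225, 241) [[ 0.5012 -0.1315  0.1338]]
(250, 245) [[ 0.5905 -0.1532  0.194 ]]
(258, 240) [[ 0.5968 -0.1373  0.1983]]
tool chute -267.24835 36.239490000000046
```

Emit:
{"method": "servo_tool", "body": {
  "steps": [
    {"x": 0, "y": 0, "z": -20, "yaw": 0},
    {"x": 0, "y": 0, "z": -38, "yaw": 0},
    {"x": 0, "y": 0, "z": -38, "yaw": 0},
    {"x": 0, "y": 0, "z": -38, "yaw": 0}
  ]
}}

```text
time: 2.82
ee_pos: [0.5325, -0.1305, 0.1073]
tcp_rot: [179.9, 0.0, 80.2]
wrist_force: [0.4, 0.1, 0.7]
opening: 0.0619
```

Emit:
{"method": "servo_tool", "body": {
  "steps": [
    {"x": 0, "y": 0, "z": -4, "yaw": 0},
    {"x": 0, "y": 0, "z": -8, "yaw": 0},
    {"x": 0, "y": 0, "z": -12, "yaw": 0},
    {"x": 0, "y": 0, "z": -16, "yaw": 0},
    {"x": 0, "y": 0, "z": -16, "yaw": 0},
    {"x": 0, "y": 0, "z": -16, "yaw": 0}
  ]
}}

```text
time: 3.58
ee_pos: [0.5326, -0.1305, 0.0917]
tcp_rot: [179.8, 0.0, 80.2]
wrist_force: [-1.6, -0.2, 5.0]
opening: 0.0622
```

Emit:
{"method": "servo_tool", "body": {
  "steps": [
    {"x": 0, "y": 0, "z": -4, "yaw": 0},
    {"x": 0, "y": 0, "z": -8, "yaw": 0},
    {"x": 0, "y": 0, "z": -12, "yaw": 0},
    {"x": 0, "y": 0, "z": -12, "yaw": 0},
    {"x": 0, "y": 0, "z": -12, "yaw": 0}
  ]
}}

```text
time: 4.2
ee_pos: [0.5328, -0.1306, 0.0798]
tcp_rot: [179.8, 0.0, 80.2]
wrist_force: [-0.8, -0.0, 2.9]
opening: 0.0621
```

```bash
python3 - <<'E'
from h import *
p,d=grab('scene','c')
o=get_obs();print(o['time'],o['ee_pos'],o['tcp_rot'],o['wrist_force'])
a=cv2.resize(p[150:330,180:400],None,fx=3.3,fy=3.3)[:,:,::-1];cv2.imwrite('pics/cc_scene.png',a)
# gate height: highest points near gate plane & bar z
v,u=np.mgrid[0:420,0:560];c,r=ray('scene',np.c_[u.ravel(),v.ravel()].astype(float));P=c+r*d.ravel()[:,None]
e=np.array([.1697,.9855]);ey=np.array([-e[1],e[0]]);b=np.array([.516,-.0098])
x=(P[:,:2]-b)@e*1e3-151;y=(P[:,:2]-b)@ey*1e3+73;z=P[:,2]*1e3
s=(abs(x+2)<14)&(y>-30)&(y<90)&(z>34)&(z<130)
for lo in range(-30,90,10):
    k=s&(y>lo)&(y<=lo+10)
    if k.sum(): print(lo,k.sum(),z[k].min().round(0),z[k].max().round(0))
s=(x>-200)&(x<-30)&(y>62)&(y<90)&(z>30)&(z<85);print('bar',np.median(y[s]),np.percentile(z[s],[5,50,95]))
E
```

```text
4.25 [ 0.53278402 -0.13058078  0.07984439] [1.79826333e+02 7.57260354e-03 8.02349326e+01] [0.45014225 0.33977318 3.76521086]
-30 56 44.0 86.0
-20 49 41.0 83.0
-10 26 50.0 79.0
0 16 63.0 75.0
10 15 60.0 71.0
20 15 52.0 68.0
30 26 35.0 63.0
40 31 34.0 60.0
50 13 49.0 58.0
60 10 49.0 57.0
70 23 52.0 62.0
80 2 59.0 60.0
bar 72.41608756309316 [51.87027967 58.13320795 61.58224682]
```

View pics/cc_scene.png

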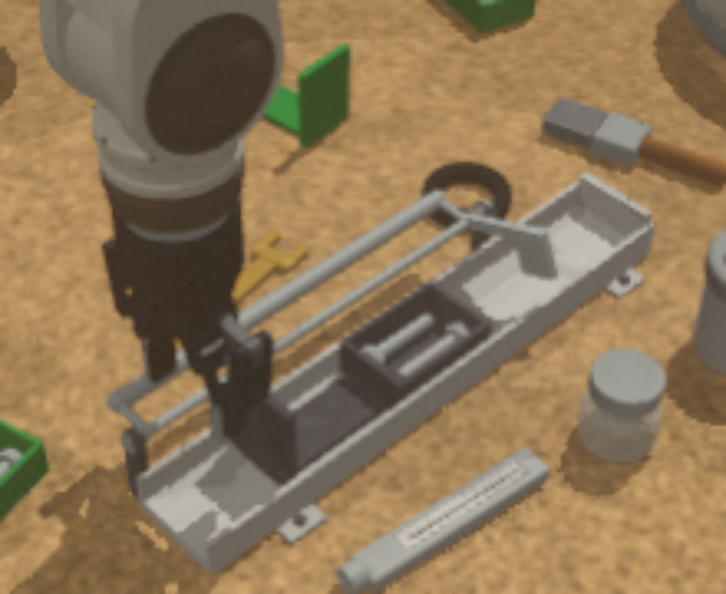

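Emit:
{"method": "servo_tool", "body": {
  "steps": [
    {"x": 0, "y": 0, "z": -4, "yaw": 0},
    {"x": 0, "y": 0, "z": -8, "yaw": 0},
    {"x": 0, "y": 0, "z": -8, "yaw": 0},
    {"x": 0, "y": 0, "z": -8, "yaw": 0}
  ]
}}

```text
time: 4.75
ee_pos: [0.5327, -0.1306, 0.0718]
tcp_rot: [179.8, 0.0, 80.2]
wrist_force: [-0.2, -0.4, 4.8]
opening: 0.0618
```

```bash
cat > g.py <<'E'
from h import *
import sys
t=sys.argv[1]
p,d=grab('scene',t)
o=get_obs();print(o['time'],o['ee_pos'],o['tcp_rot'],o['wrist_force'])
a=cv2.resize(p[150:330,180:400],None,fx=3.3,fy=3.3)[:,:,::-1];cv2.imwrite(f'pics/c{t}_scene.png',a)
v,u=np.mgrid[0:420,0:560];c,r=ray('scene',np.c_[u.ravel(),v.ravel()].astype(float));P=c+r*d.ravel()[:,None]
e=np.array([.1697,.9855]);ey=np.array([-e[1],e[0]]);b=np.array([.516,-.0098])
x=(P[:,:2]-b)@e*1e3-151;y=(P[:,:2]-b)@ey*1e3+73;z=P[:,2]*1e3
s=(abs(x+2)<14)&(y>-40)&(y<40)&(z>44)&(z<130)
for lo in range(-40,40,10):
    k=s&(y>lo)&(y<=lo+10)
    if k.sum(): print(lo,k.sum(),z[k].min().round(0),z[k].max().round(0))
s=(x>-200)&(x<-30)&(y>62)&(y<90)&(z>30)&(z<85);print('bar',s.sum(),np.median(y[s]),np.percentile(z[s],[5,50,95]))
t_=np.array(o['ee_pos'][:2]);print('tool chute',(t_-b)@e*1e3-151,(t_-b)@ey*1e3+73)
E
python3 g.py d
```

```text
4.8 [ 0.53276809 -0.13058542  0.07185063] [1.79829662e+02 9.49416631e-03 8.02362620e+01] [-0.19745066  0.59361751  3.25894694]
-40 17 71.0 83.0
-30 48 61.0 95.0
-20 57 56.0 104.0
-10 35 59.0 97.0
0 19 75.0 91.0
10 16 66.0 83.0
20 14 59.0 75.0
30 17 53.0 67.0
bar 364 71.78107548839188 [43.29199979 50.12095348 53.45806738]
tool chute -267.18848966336316 35.97776139283829
```

View pics/cd_scene.png

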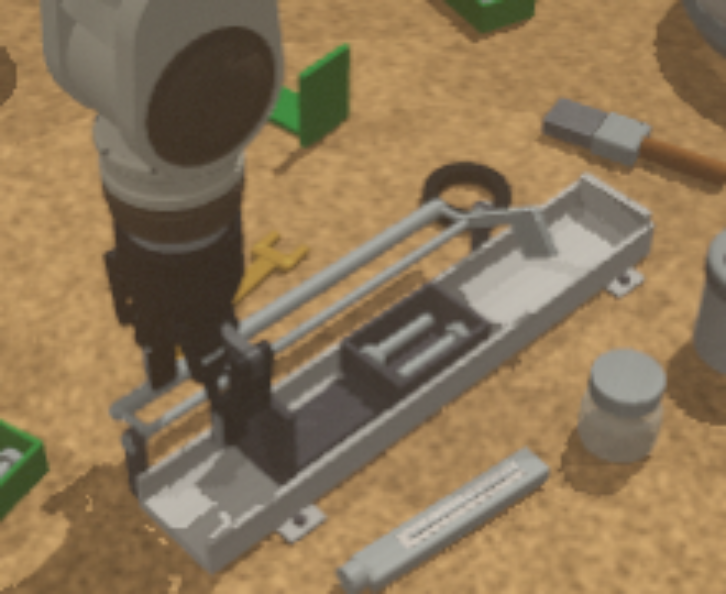

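Emit:
{"method": "servo_tool", "body": {
  "steps": [
    {"x": 0.7, "y": 4, "z": 0, "yaw": 0},
    {"x": 1.4, "y": 8, "z": 0, "yaw": 0},
    {"x": 2, "y": 12, "z": 0, "yaw": 0},
    {"x": 2.7, "y": 16, "z": 0, "yaw": 0},
    {"x": 3.6, "y": 21, "z": 0, "yaw": 0},
    {"x": 4.5, "y": 26, "z": 0, "yaw": 0},
    {"x": 5.4, "y": 31, "z": 0, "yaw": 0},
    {"x": 6.2, "y": 36, "z": 0, "yaw": 0},
    {"x": 7.1, "y": 41, "z": 0, "yaw": 0},
    {"x": 7.9, "y": 46, "z": 0, "yaw": 0},
    {"x": 8.6, "y": 50, "z": 0, "yaw": 0},
    {"x": 8.6, "y": 50, "z": 0, "yaw": 0}
  ]
}}

```text
time: 6.3
ee_pos: [0.5416, -0.0804, 0.0721]
tcp_rot: [179.8, 0.0, 80.2]
wrist_force: [1.1, -3.0, 3.8]
opening: 0.0622
```

```bash
python3 g.py e
```

```text
6.35 [ 0.54151734 -0.08041604  0.07199172] [1.79808440e+02 1.47963318e-02 8.02495994e+01] [ 1.32623503 -2.94280086  4.97291557]
-40 19 68.0 82.0
-30 47 62.0 96.0
-20 56 57.0 102.0
-10 35 61.0 96.0
0 22 71.0 88.0
10 14 68.0 80.0
20 17 59.0 74.0
30 15 53.0 68.0
bar 262 71.86631527927756 [43.93287311 50.24192818 53.80760201]
tool chute -216.26181393558994 35.86912287841657
```

View pics/ce_scene.png

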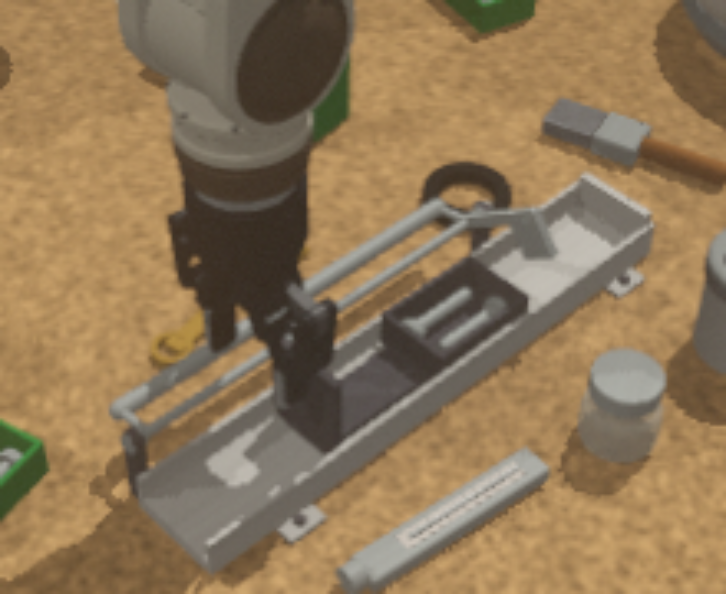

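Emit:
{"method": "servo_tool", "body": {
  "steps": [
    {"x": 0.9, "y": 5, "z": 0, "yaw": 0},
    {"x": 1.9, "y": 11, "z": 0, "yaw": 0},
    {"x": 2.9, "y": 17, "z": 0, "yaw": 0},
    {"x": 4, "y": 23, "z": 0, "yaw": 0},
    {"x": 5, "y": 29, "z": 0, "yaw": 0},
    {"x": 6, "y": 35, "z": 0, "yaw": 0},
    {"x": 7, "y": 41, "z": 0, "yaw": 0},
    {"x": 8.1, "y": 47, "z": 0, "yaw": 0},
    {"x": 9.1, "y": 53, "z": 0, "yaw": 0},
    {"x": 10.1, "y": 59, "z": 0, "yaw": 0},
    {"x": 11.2, "y": 65, "z": 0, "yaw": 0},
    {"x": 12, "y": 70, "z": 0, "yaw": 0}
  ]
}}

```text
time: 7.85
ee_pos: [0.5535, -0.0107, 0.0721]
tcp_rot: [179.8, 0.1, 80.2]
wrist_force: [-0.0, -6.5, 4.8]
opening: 0.0621
```

```bash
python3 g.py f
```

```text
7.9 [ 0.55351175 -0.01015911  0.07201401] [1.79810589e+02 4.76784361e-02 8.02378468e+01] [ 0.79193327 -3.8668844   5.07739718]
-40 17 67.0 79.0
-30 46 61.0 95.0
-20 59 57.0 102.0
-10 36 61.0 97.0
0 19 72.0 90.0
10 17 66.0 81.0
20 14 61.0 73.0
30 17 55.0 67.0
bar 321 70.36662147578365 [44.5275995  51.51133719 79.46864672]
tool chute -144.9881638276998 35.9712308378046
```

View pics/cf_scene.png

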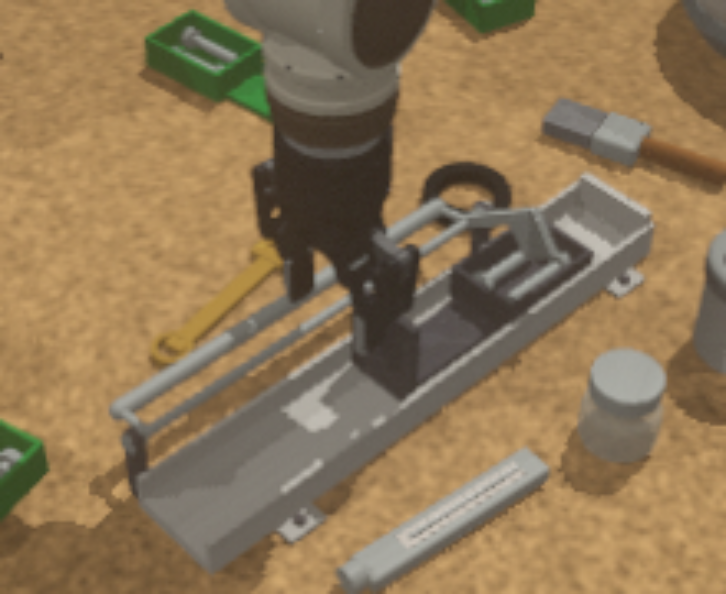

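Emit:
{"method": "servo_tool", "body": {
  "steps": [
    {"x": 0.9, "y": 5, "z": 0, "yaw": 0},
    {"x": 1.9, "y": 11, "z": 0, "yaw": 0},
    {"x": 2.9, "y": 17, "z": 0, "yaw": 0},
    {"x": 4, "y": 23, "z": 0, "yaw": 0},
    {"x": 5, "y": 29, "z": 0, "yaw": 0},
    {"x": 6, "y": 35, "z": 0, "yaw": 0},
    {"x": 6.9, "y": 40, "z": 0, "yaw": 0},
    {"x": 7.7, "y": 45, "z": 0, "yaw": 0},
    {"x": 8.3, "y": 48, "z": 0, "yaw": 0},
    {"x": 8.6, "y": 50, "z": 0, "yaw": 0},
    {"x": 8.6, "y": 50, "z": 0, "yaw": 0}
  ]
}}

```text
time: 9.28
ee_pos: [0.562, 0.0396, 0.072]
tcp_rot: [179.8, 0.1, 80.2]
wrist_force: [0.9, -3.5, 4.4]
opening: 0.062
```

Emit:
{"method": "servo_tool", "body": {
  "steps": [
    {"x": 0.3, "y": 2, "z": 0, "yaw": 0},
    {"x": 0.7, "y": 4, "z": 0, "yaw": 0},
    {"x": 1, "y": 6, "z": 0, "yaw": 0},
    {"x": 1, "y": 6, "z": 0, "yaw": 0}
  ]
}}

```text
time: 9.78
ee_pos: [0.5628, 0.0453, 0.072]
tcp_rot: [179.8, 0.1, 80.2]
wrist_force: [0.4, -4.1, 5.9]
opening: 0.0621
```

Emit:
{"method": "servo_tool", "body": {
  "steps": [
    {"x": 0.2, "y": 1, "z": 0, "yaw": 0},
    {"x": 0.3, "y": 2, "z": 0, "yaw": 0},
    {"x": 0.3, "y": 2, "z": 0, "yaw": 0}
  ]
}}

```text
time: 10.15
ee_pos: [0.563, 0.0469, 0.072]
tcp_rot: [179.8, 0.2, 80.2]
wrist_force: [0.6, -4.9, 4.9]
opening: 0.062
```

Emit:
{"method": "servo_tool", "body": {
  "steps": [
    {"x": 0.2, "y": 1, "z": 0, "yaw": 0},
    {"x": 0.3, "y": 2, "z": 0, "yaw": 0},
    {"x": 0.3, "y": 2, "z": 0, "yaw": 0}
  ]
}}

```text
time: 10.52
ee_pos: [0.5631, 0.0475, 0.0721]
tcp_rot: [179.8, 0.3, 80.1]
wrist_force: [-1.1, -11.3, 6.1]
opening: 0.0624
```

Emit:
{"method": "servo_tool", "body": {
  "steps": [
    {"x": 0.3, "y": 2, "z": 0, "yaw": 0},
    {"x": 0.3, "y": 2, "z": 0, "yaw": 0}
  ]
}}

```text
time: 10.78
ee_pos: [0.5631, 0.0476, 0.0721]
tcp_rot: [179.8, 0.5, 80.0]
wrist_force: [0.1, -14.1, 6.2]
opening: 0.0625
```

```bash
python3 g.py g
```

```text
10.825 [0.56309189 0.04764017 0.07211547] [179.83231811   0.52529008  79.967729  ] [ -0.98520278 -13.96522102   5.21251418]
-40 17 68.0 80.0
-30 46 59.0 94.0
-20 59 57.0 103.0
-10 35 60.0 96.0
0 19 71.0 90.0
10 16 65.0 83.0
20 13 61.0 77.0
30 1 59.0 59.0
bar 400 70.84093522272377 [44.47229418 51.35404903 79.13664149]
tool chute -86.40122303805127 36.33853549527574
```

View pics/cg_scene.png

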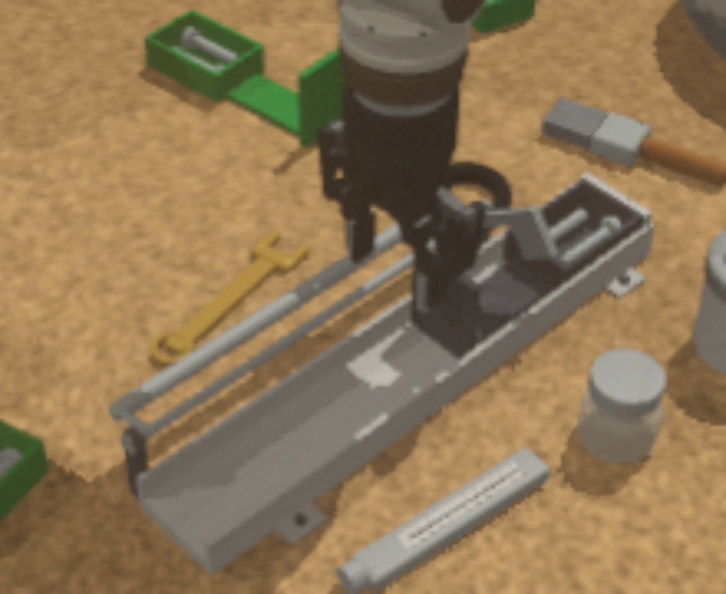

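Emit:
{"method": "servo_tool", "body": {
  "steps": [
    {"x": -0.3, "y": -2, "z": 0, "yaw": 0},
    {"x": -1, "y": -6, "z": 0, "yaw": 0},
    {"x": -1.9, "y": -11, "z": 0, "yaw": 0},
    {"x": -2.6, "y": -15, "z": 0, "yaw": 0},
    {"x": -2.6, "y": -15, "z": 0, "yaw": 0}
  ]
}}

```text
time: 11.45
ee_pos: [0.5603, 0.0323, 0.0721]
tcp_rot: [179.8, 0.5, 79.9]
wrist_force: [0.6, 0.0, 4.3]
opening: 0.062
```

```bash
python3 g.py i
```

```text
11.5 [0.56035579 0.03232029 0.07207276] [179.84190213   0.55256144  79.95049844] [ 1.75052834 -0.24158971  3.35086024]
-40 16 68.0 83.0
-30 47 61.0 94.0
-20 58 57.0 101.0
-10 37 61.0 96.0
0 16 73.0 90.0
10 19 67.0 83.0
20 15 62.0 75.0
30 17 52.0 66.0
bar 369 70.6073148983987 [44.02184854 51.40604823 79.06822208]
tool chute -101.96327454723755 36.435186751887414
```

View pics/ci_scene.png

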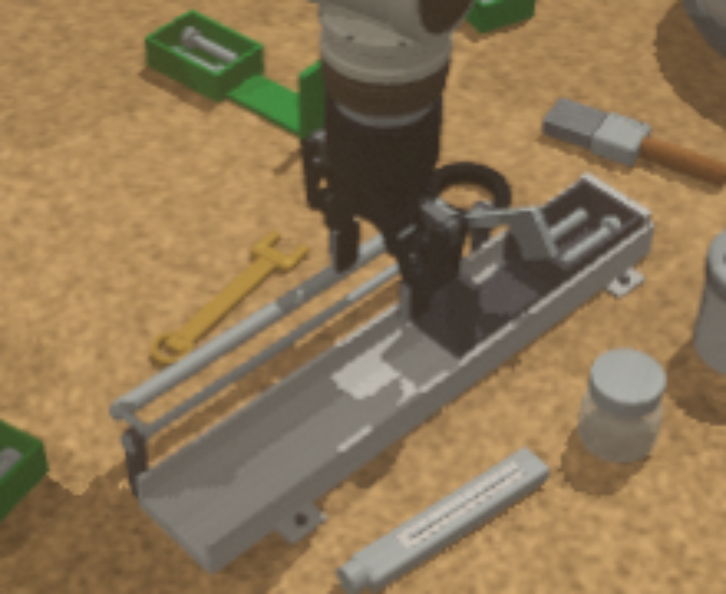

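Emit:
{"method": "servo_tool", "body": {
  "steps": [
    {"x": 0, "y": 0, "z": 4, "yaw": 0},
    {"x": 0, "y": 0, "z": 8, "yaw": 0},
    {"x": 0, "y": 0, "z": 12, "yaw": 0},
    {"x": 0, "y": 0, "z": 16, "yaw": 0},
    {"x": 0, "y": 0, "z": 20, "yaw": 0},
    {"x": 0, "y": 0, "z": 26, "yaw": 0},
    {"x": 0, "y": 0, "z": 40, "yaw": 0},
    {"x": 0, "y": 0, "z": 70, "yaw": 0},
    {"x": 0, "y": 0, "z": 100, "yaw": 0},
    {"x": -15, "y": -40, "z": 130, "yaw": 0},
    {"x": -45, "y": -80, "z": 150, "yaw": 0},
    {"x": -75, "y": -120, "z": 150, "yaw": 0}
  ]
}}

```text
time: 13.0
ee_pos: [0.485, -0.0887, 0.2246]
tcp_rot: [179.7, 0.6, 80.0]
wrist_force: [-0.6, -0.4, -0.2]
opening: 0.0621
```

Emit:
{"method": "servo_tool", "body": {
  "steps": [
    {"x": -40, "y": -40, "z": 0, "yaw": 0},
    {"x": -80, "y": -80, "z": 0, "yaw": 0},
    {"x": -110, "y": -120, "z": 0, "yaw": 0},
    {"x": -110, "y": -120, "z": 0, "yaw": 0},
    {"x": -110, "y": -120, "z": 0, "yaw": 0}
  ]
}}

```text
time: 13.62
ee_pos: [0.3752, -0.2086, 0.2252]
tcp_rot: [179.6, 0.6, 79.9]
wrist_force: [-0.4, -0.5, 0.6]
opening: 0.0616
```

```bash
python3 g.py j; python3 - <<'E'
from h import *
p,d=grab('top','j')
v,u=np.mgrid[0:420,0:560];c,r=ray('top',np.c_[u.ravel(),v.ravel()].astype(float));P=c+r*d.ravel()[:,None]
e=np.array([.1697,.9855]);ey=np.array([-e[1],e[0]]);b=np.array([.516,-.0098])
x=(P[:,:2]-b)@e*1e3-151;y=(P[:,:2]-b)@ey*1e3+73;z=P[:,2]*1e3
s=(abs(y)<28)&(z>78)&(z<90)&(x>-320)&(x<120);print('plate x',s.sum(),np.percentile(x[s],[2,50,98]))
a=np.load('a_top.npz')['p'].astype(int);D=np.abs(a-p).max(2);print(D.mean())
E
```

```text
13.675 [ 0.37544859 -0.20826799  0.22501708] [179.6349868    0.54835978  80.00647601] [-1.04787279  0.16802657  0.67837678]
-40 14 46.0 58.0
-30 24 44.0 58.0
-20 21 45.0 58.0
-10 22 46.0 58.0
0 17 48.0 58.0
10 18 46.0 59.0
20 19 48.0 58.0
30 26 45.0 59.0
bar 380 69.09775498089726 [63.633837   70.48168311 73.64004826]
tool chute -370.44177770144006 177.83339828810085
plate x 64 [-75.63806695 -72.02502312 -68.10678226]
16.143371598639455
```

View pics/cj_scene.png

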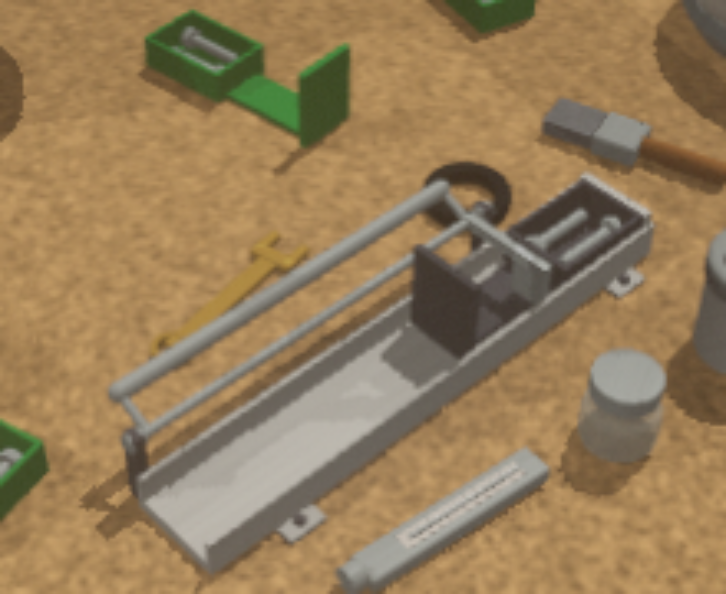

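View pics/j_top.png

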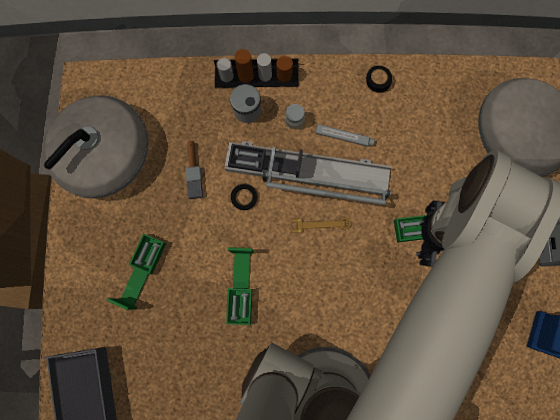

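```bash
python3 -c "
from workcell import *
print(job_done())"
```

```text
the job is handed in; nothing more can be done
None
```

The tray is fully home against the end stop, the gate has swung shut behind it, and the job is handed in at about 14 s of robot time. One fingertip held the press bar down with about 3–6 N. The other finger pushed the tray's plate under the open gate, 181 mm of tool travel in all. I then backed off 15 mm with the bar still held, lifted slowly so the gate closed gently, and moved the arm clear.

- **At the stop:** the push force rose to about 14 N while the tool moved only 0.1 mm more.
- **Tray:** the final top view puts the plate's rear face at about chute x = -76 mm (target -75), which agrees within the 2 mm calibration.
- **Gate:** while open, its lower edge measured about 56 mm above the shelf, against the tray box's 40 mm. At the end the bar and gate arm read level again (shut), and the tooth hangs behind the box over the tongue.
- **Surroundings:** the bystanders and green look-alikes look unmoved in both views, judged by eye. The gripper ended about 0.2 m above the shelf, over one of the green trays, with near-zero wrist force.
- **First press fell short:** the fingertips reached about 6 mm less far beyond the tool point than I assumed. I saw this in the picture and pressed 8 mm lower before pushing the tray.

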